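# Hang the batch tag, peel the sticky cover off the vial tray and hold it up

### The job

The aluminium batch tag lies on the blue cover of the stacked vial trays: hang it by its eye on the steel post, let go of it there and leave it lying flat on the post's foot. Then peel the sticky cover off the upper tray by its orange corner tab: raise that corner about 25 to 30 mm while the diagonally opposite corner still rests on the tray, and only then lift the cover clear, leaving the trays and the other things where they stand. Finish while holding the cover by its tab, still and level, at least 15 cm above the worktop with its middle over the middle of the green mat; do not put it down.

Things in the scene. Friction and masses are not known exactly. Their poses are not given: they have to be found in the camera images.
- tray_low: Lower white tray of the stack, 110 (x) x 150 (y) x 25 mm, fixed to the worktop; origin at the centre of its underside, z up.
- tray_up: Upper white tray, 110 x 150 x 25 mm, loose, heavy (0.9 kg, full of vials), standing on the rim of the lower one with the same heading; origin at the centre of its underside, its rim 25 mm above it. Four rubber nubs on springs at its two short ends (y = +-75 mm, x = +-40 mm) press about 1.3 N each on the inside of the cover's skirt and make it stick by friction (roughly 1 to 1.5 N each).
- cover: Blue formed cover, rigid, 122 (x) x 161 (y) mm, 70 g, top sheet 3 mm thick lying on the upper tray's rim; a skirt 3 mm thick hangs 12 mm down outside the tray with 2.5 to 3 mm of play. Origin at the centre of the underside of the top sheet (at rest 50 mm above the worktop), z up, axes along the trays' axes. Too wide to grip across: take it by its orange tab.
- cover_tab (a point): Grip point in the orange finger tab that stands up from the cover near its -x, -y corner, at (-45, -62, +22) mm in the cover's frame. The tab is 26 mm along the cover's x, 10 mm thick along the cover's y (grip across y) and its top is 31 mm above the cover's origin (28 mm above the sheet's top face); this point is 9 mm below the tab's top.
- cover_tab_corner (a point): The cover's corner at the tab, underside of the sheet, at (-58, -77.5, 0) mm in the cover's frame.
- cover_far_corner (a point): The cover's other corner on the diagonal, farthest from the tab, underside of the sheet, at (+58, +77.5, 0) mm in the cover's frame.
- tag: Batch tag, loose, 50 g, at first lying on the cover: aluminium plate 80 (x) x 36 (y) x 5 mm; origin at the centre of its underside, z up. Through hole (eye) of 21 mm diameter 22 mm from the origin on the -x side; yellow finger rib on top, 20 mm from the origin on the +x side.
- tag_eye (a point): Centre of the eye at the underside of the tag.
- tag_rib (a point): Grip point in the yellow rib, 21 mm above the tag's underside. The rib is 30 mm along the tag's x, 10 mm thick along its y (grip across y), its top 31 mm above the underside.
- post: Fixed upright steel post: round foot of 90 mm diameter and 8 mm height, pin of 9 mm diameter whose tip is 65 mm above the worktop; origin at the centre of the foot's underside.
- post_tip (a point): Tip of the pin, on its axis.
- mat: Fixed green rubber mat, 100 (x) x 130 (y) x 4 mm, lying flat on the worktop; origin at the centre of its underside.
- teal_bottle: Bystander: small white bottle with a teal cap, 37 mm across, 72 mm tall, loose; origin at the centre of its underside.
- white_vial: Bystander: small white capped vial, 36 mm across, 66 mm tall, loose; origin at the centre of its underside.
- stapler: Bystander: black stapler, 32 x 120 x 32 mm, loose; origin at the centre of its underside.

How it is judged:
By the outcome, as a careful person would: the job done as asked, in the order asked, and still so for the second after the job is handed in, while the arm keeps its last pose, push and grip.
It also fails if it takes over 69 s, if anything falls off the work surface, if the arm or the gripper's body presses on something with over 40 N, if the wrist force passes 120 N, or if a joint passes its speed limit or range.

### The arm

A 6-joint arm with a two-finger parallel gripper is mounted at the origin on a cart in front of the work surface, level with it; the furniture and walls round the work are solid. World frame = base frame: x ahead of the robot, y to its left, z up, the work surface at z = 0. Lengths are in m, angles in rad, forces in N, time in s.
With the tool pointing down it reaches from about 0.325 to 0.75 m from the base axis. Payload 7.6 kg.
Tool frame: the origin (TCP) lies between the finger pads, 19 mm behind the fingertips; this is the grasp point; z points along the fingers, x is the direction in which the jaws open and shut, and the axes are right-handed (so a half turn about z gives the same grasp; the last joint's range is limited). The gripper opens to 85 mm and grips with 20 to 120 N. Pads are 22 mm wide; open, the fingers measure 114 mm over their backs; the gripper's body (76 mm by 85 mm) begins 54 mm behind the grasp point. The pads swing forward as they close: fully open they stand 13 mm farther back than shut.
Start: joints at [-1.402, 0.052, 1.401, -0, 1.689, -0.07], TCP at [0.124, -0.51, 0.25] pointing down, gripper open.
Joint ranges: [-2.9, 2.9], [-0.91, 2.17], [0.12, 2.37], [-1.06, 4.2], [0.26, 2.73], [-2.93, 2.93]. Speed limits (rad/s): [2.57, 2.57, 3.01, 3.14, 3.14, 3.14].

### API

Orientations are given as a rotation vector (axis times angle).
In Python, from plant import arm gives the robot as it stands. Calls block until the motion is done:
- arm.move_ptp(position, orientation): joint-space move of the TCP to a pose.
- arm.line_to(position, rotation=None, max_speed=0.15): straight line of the TCP; rotation=None keeps the orientation; max_speed is the mean speed in m/s.
- arm.move_j(angles): joint-space move.
- arm.release() and arm.close(force=None): open the fingers fully, or close them until they stop; force is the grip in N (None keeps the last).
- arm.dwell(seconds).
- arm.solve_ik(position, orientation): joint angles nearest the present ones, or None.
- arm.get_state(): the state.
- arm.get_image(name): name is "scene" or "top"; returns a dict with "image" (400x640x3 uint8, red, green, blue), "K" (3x3 intrinsics, pixels), "distortion" ([k1, k2, p1, p2, k3] as OpenCV has them; the pictures are not rectified), "R" (3x3) and "t" (3): a world point X has camera coordinates R X + t. Camera axes: x right, y down, z forward; pixel columns grow to the right and rows downward; lengths in m; the calibration is good to about 2 mm. A picture is of the moment at which its call begins. There is no depth.
A pose or a line that the arm cannot do raises arm.Unreachable and nothing moves.
- arm.hand_in(): hands the job in, once; it reports no verdict.
Trained networks look in a picture, given as the dict that the camera call returned (one of the last four; its "shot" number tells which), for a name from the list of things; names that differ only in an ending like _2 or _b are one class to them, and where a whole thing is asked for, a point or a joint stands for the part that bears it (a point fixed in the world has none). Each returns a list of dicts, best first, with "score" (0 to 1); they miss things now and then, are a little off and sometimes report something else, mostly with a low value. They report only what shows in the picture. A call takes as long as a camera call.
- arm.spot_in(picture, target): "xyz" ([x, y, z] in m, in world coordinates, good to about 4 mm: the middle of the surface that is visible of it).
- arm.silhouettes(picture, target): "pixels" (400x640 bool, what is visible of it).
- arm.pinpoint(picture, target): "xyz" ([x, y, z] in m, in world coordinates, good to about 4 mm: a listed point, or the origin of a listed thing).
The state is a dict: "t": time; "joint_pos": joint angles; "joint_velocities": joint speeds; "effort": joint torques, N m; "tool_pos": TCP position; "ee_rot": TCP orientation; "wrist_force": force on the tool from outside, world axes, zero at the start; "ft_torque": the same for the moment, N m; "grip_width": finger opening in m.
Only numpy, scipy, OpenCV 4.12 (cv2) and the standard library are available. Lean on these libraries where they do the work, as an engineer would, in place of code of your own. Each camera call takes 0.05 s, during which the arm holds its last target. There are 200 camera calls.

## Working session

There is one attempt and no reset: what is moved stays moved. The work goes in short steps, each a Python script; the robot and the scene stay as the last script left them, time stands still between calls to the robot, and variables do not carry over. Pictures are saved under pics/ and viewed, about 8 in all and at most 12, crops included, and the job is handed in when it is done.

```bash
ls; mkdir -p pics
python3 - <<'E'
from plant import arm
import cv2,numpy as np
np.set_printoptions(precision=4,suppress=True)
for c in ["scene","top"]:
    p=arm.get_image(c); cv2.imwrite(f"pics/a_{c}.png",p["image"][:,:,::-1])
    print(c,"cam at",-p["R"].T@p["t"],p["K"][0,0])
    for n in ["tray_low","tray_up","cover","cover_tab","cover_tab_corner","cover_far_corner","tag","tag_eye","tag_rib","post","post_tip","mat","teal_bottle","white_vial","stapler"]:
        print(n,[(np.array(d["xyz"]),round(d["score"],2)) for d in arm.pinpoint(p,n)[:2]])
s=arm.get_state();print(s)
E
```

```text
pics
scene cam at [ 0.0035 -1.0895  0.7011] 486.23751340815033
tray_low [(array([ 0.5335, -0.221 , -0.0015]), 0.63), (array([0.3957, 0.2726, 0.0066]), 0.17)]
tray_up []
cover [(array([ 0.5341, -0.2198,  0.0522]), 0.91)]
cover_tab [(array([ 0.491 , -0.2837,  0.0736]), 0.72)]
cover_tab_corner [(array([ 0.4764, -0.3015,  0.0563]), 0.94)]
cover_far_corner [(array([ 0.5909, -0.1455,  0.0511]), 0.61)]
tag [(array([ 0.5376, -0.2196,  0.0549]), 0.69), (array([ 0.4133, -0.4402, -0.0011]), 0.38)]
tag_eye [(array([ 0.5618, -0.2291,  0.0544]), 0.63)]
tag_rib [(array([ 0.5198, -0.2141,  0.0749]), 0.69), (array([0.525 , 0.2974, 0.0027]), 0.59)]
post [(array([0.5224, 0.3005, 0.0034]), 0.85)]
post_tip [(array([0.5284, 0.3023, 0.0638]), 0.77), (array([ 0.5323, -0.2197,  0.0517]), 0.64)]
mat [(array([0.3999, 0.2724, 0.0033]), 0.74)]
teal_bottle [(array([ 0.6637, -0.1671,  0.0014]), 0.54), (array([ 0.5342, -0.2223, -0.0003]), 0.35)]
white_vial [(array([ 0.4119, -0.443 ,  0.0043]), 0.67)]
stapler [(array([ 0.3145, -0.3472,  0.0015]), 0.59)]
top cam at [ 0.3457 -0.0504  1.4941] 510.5192404858538
tray_low
[... 753 characters left out ...]
, -0.1662,  0.0001]), 0.42)]
white_vial [(array([ 0.411 , -0.44  ,  0.0014]), 0.72), (array([ 0.5213, -0.218 ,  0.0742]), 0.34)]
stapler [(array([ 0.3155, -0.3453, -0.0042]), 0.64), (array([ 0.524 , -0.212 ,  0.0763]), 0.44)]
{'t': 1.6, 'joint_pos': array([-1.4023,  0.0522,  1.4007, -0.    ,  1.6886, -0.0703]), 'joint_velocities': array([ 0.0003,  0.0003, -0.0001, -0.0021,  0.0006, -0.0017]), 'effort': array([ -0.0003, -38.1534, -36.0308,  -0.0001,   0.0002,  -0.    ]), 'tool_pos': array([ 0.1242, -0.5101,  0.25  ]), 'ee_rot': array([ 2.4701, -1.941 ,  0.0001]), 'wrist_force': array([ 0.1433,  0.6265, -0.288 ]), 'ft_torque': array([0.0114, 0.0731, 0.0227]), 'grip_width': 0.08541273573519767}
```

View images.

View pics/a_scene.png

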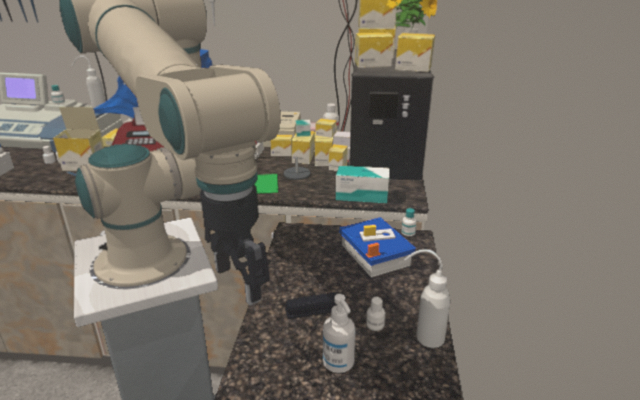

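View pics/a_top.png

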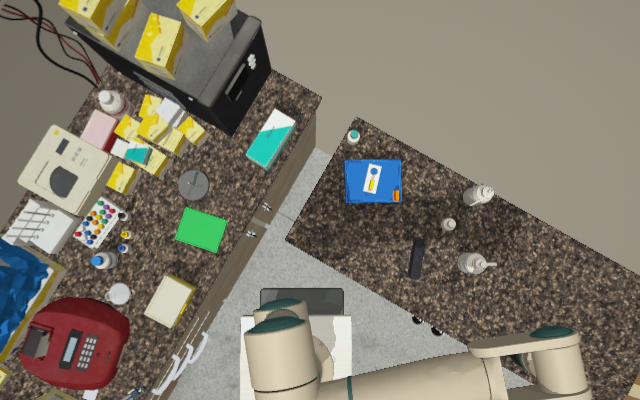

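The scene view shows the tag on the blue cover near (378,234), with the orange tab at (374,250), the post at (296,172) and the mat at (267,183). The top view shows the same things: cover (373,181), eye at the lower x side of the tag (372,180), post (193,185), mat (201,229). Tall pump bottles stand between the arm and the trays, so I will rise first.

Next come the tag, cover and mat headings from the silhouettes.

```bash
cat > h.py <<'E'
from plant import arm
import cv2,numpy as np
from scipy.spatial.transform import Rotation as Ro
np.set_printoptions(precision=4,suppress=True)
def plane(p,px,z):
    px=np.asarray(px,float).reshape(-1,1,2)
    u=cv2.undistortPoints(px,p["K"],np.array(p["distortion"]))[:,0]
    d=np.c_[u,np.ones(len(u))]@p["R"]; c=-p["R"].T@p["t"]
    return (c+d*((z-c[2])/d[:,2])[:,None])[:,:2]
def rect(p,mask,z):
    m=(mask>0).astype(np.uint8); n,l,s,_=cv2.connectedComponentsWithStats(m)
    m=(l==1+np.argmax(s[1:,4])).astype(np.uint8)
    v,u=np.nonzero(m); X=plane(p,np.c_[u,v],z)
    r=cv2.minAreaRect((X*1000).astype(np.float32)); return np.r_[r[0],r[1],r[2]],X.mean(0)
def down(a): # tool down, jaw direction at world angle a
    x=np.array([np.cos(a),np.sin(a),0]); z=np.array([0,0,-1.])
    return Ro.from_matrix(np.c_[x,np.cross(z,x),z])
def pts(p,n): return [(np.array(d["xyz"]),round(d["score"],2)) for d in arm.pinpoint(p,n)[:2]]
def save(p,name,box=None,k=1):
    im=p["image"][:,:,::-1]
    if box: im=im[box[1]:box[3],box[0]:box[2]]
    cv2.imwrite("pics/"+name,cv2.resize(im,None,fx=k,fy=k,interpolation=cv2.INTER_CUBIC))
def st(): s=arm.get_state(); print("t%.2f"%s["t"],s["tool_pos"],"F",s["wrist_force"],"w%.4f"%s["grip_width"],"j",s["joint_pos"])
E
python3 - <<'E'
from h import *
arm.line_to([0.124,-0.51,0.34]); st()
p=arm.get_image("top")
for n,z in [("tag",.058),("tag_rib",.084),("cover",.053),("mat",.004),("post",.008)]:
    for d in arm.silhouettes(p,n)[:1]: print(n,round(d["score"],2),d["pixels"].sum(),*rect(p,d["pixels"],z))
im=p["image"].astype(int);r,g,b=im[...,0],im[...,1],im[...,2]
print("blue",*rect(p,(cv2.morphologyEx(((b>120)&(r<90)&(g<130)).astype(np.uint8),cv2.MORPH_OPEN,np.ones((3,3))))*np.pad(np.ones((80,90)),((140,180),(330,220))),.053))
print("green",*rect(p,(g>130)&(r<90)&(b<110),.004))
save(p,"b.png",(335,145,415,215),8)
from h import Ro
print(Ro.from_rotvec(arm.get_state()["ee_rot"]).as_matrix()[:,0])
for a in np.radians([74,-106]):
    j=arm.solve_ik([.521,-.215,.2],down(a).as_rotvec()); print(a,j)
E
```

```text
t2.35 [ 0.124  -0.5098  0.3389] F [-0.1907 -0.2293 -0.3477] w0.0853 j [-1.4026  0.051   1.2266 -0.      1.8655 -0.0706]
tag 0.6 301 [ 538.1015 -219.4203   36.4391   80.7477   75.2417] [ 0.534  -0.2177]
tag_rib 0.74 291 [ 534.8716 -215.7851   34.4825   76.7233   76.7372] [ 0.5317 -0.215 ]
cover 0.79 2105 [ 532.2533 -222.0865  124.1992  162.0445    1.0846] [ 0.5306 -0.222 ]
mat 0.78 1540 [397.6638 273.6606 133.1726  99.2542  71.5166] [0.3972 0.274 ]
blue [ 534.0491 -221.651   123.7122  160.7853    0.7298] [ 0.5333 -0.2196]
green [397.9274 274.4538 130.1888  99.2541  71.5152] [0.3978 0.2745]
[ 0.2365 -0.9716 -0.0012]
1.2915436464758039 [-0.4569  0.1805  1.3615 -0.      1.5996 -1.7484]
-1.8500490071139892 [-0.4569  0.1805  1.3615 -0.      1.5996  1.3932]
```

View pics/b.png

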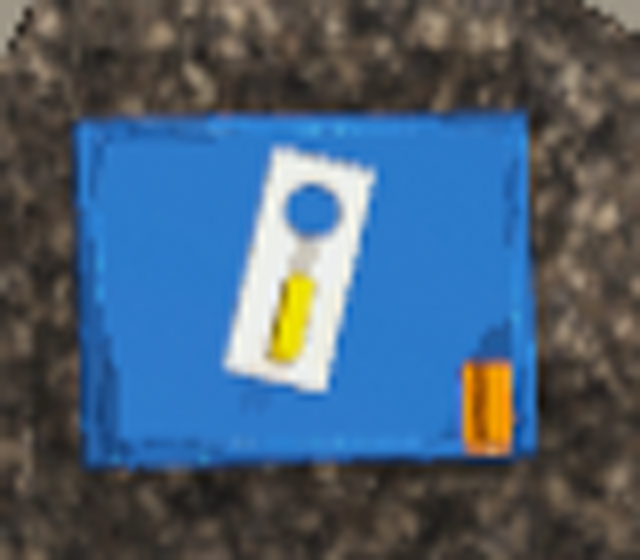

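The crop confirms it: the eye is at the top (+x side), the rib at the bottom, and the tag heading is about 165°. Cover yaw is about 1°. Picking the tag now.

```bash
python3 - <<'E'
from h import *
R=down(np.radians(165.3-270)); th=np.radians(165.3)
rib=np.array([.538,-.2194])+.020*np.array([np.cos(th),np.sin(th)])
arm.move_ptp([*rib,.20],R.as_rotvec()); 
arm.line_to([*rib,.105]); arm.line_to([*rib,.080],max_speed=.06); st()
arm.close(40); st()
arm.line_to([*rib,.20]); st()
# above the post: keep tag heading radial, rib inward
post=np.array([.529,.3005]); h=np.radians(209.6)
T=post+.042*np.array([np.cos(h),np.sin(h)])
arm.line_to([*rib,.25]);arm.move_ptp([*T,.17],down(h-1.5*np.pi).as_rotvec()); st()
for c in ["top","scene"]:
    p=arm.get_image(c); 
    for n in ["tag_eye","tag","tag_rib","post_tip","post"]: print(c,n,pts(p,n))
    X=np.array([[*post,.065],[*post,.14]]); uv=cv2.projectPoints(X,cv2.Rodrigues(p["R"])[0],p["t"],p["K"],np.array(p["distortion"]))[0][:,0]; print(uv)
    u,v=uv.mean(0).astype(int); save(p,f"c_{c}.png",(u-40,v-35,u+40,v+35),8)
E
python3 -c "
import cv2,numpy as np
cv2.imwrite('pics/c.png',cv2.resize(np.hstack([cv2.imread('pics/c_%s.png'%c) for c in ('top','scene')]),(800,350)))"
```

```text
t5.86 [ 0.5186 -0.2143  0.0798] F [ 0.7599  0.1928 -0.1334] w0.0854 j [-0.4576  0.2747  1.5003 -0.      1.3671  1.3697]
t6.53 [ 0.5187 -0.2144  0.0802] F [-0.517  -0.0862  0.7343] w0.0092 j [-0.4577  0.2741  1.5001 -0.      1.3671  1.3697]
t7.48 [ 0.5182 -0.2141  0.1986] F [-0.2356  0.3513 -0.9669] w0.0095 j [-0.4577  0.1746  1.3708  0.      1.5983  1.3697]
t9.78 [0.493  0.279  0.1702] F [ 0.1545 -0.7366 -0.7457] w0.0091 j [ 0.4498  0.2059  1.3928 -0.0002  1.5426  1.5055]
top tag_eye []
top tag [(array([0.398 , 0.2763, 0.0036]), 0.33)]
top tag_rib [(array([0.5315, 0.3037, 0.0668]), 0.56)]
top post_tip [(array([0.527 , 0.3009, 0.0651]), 0.68)]
top post [(array([0.5322, 0.3016, 0.0034]), 0.77), (array([ 0.4897, -0.2849,  0.0715]), 0.4)]
[[187.5541 181.8641]
 [180.6922 178.2908]]
scene tag_eye [(array([0.527 , 0.2961, 0.1426]), 0.69)]
scene tag [(array([0.5098, 0.2894, 0.1423]), 0.66)]
scene tag_rib [(array([0.4936, 0.2809, 0.1638]), 0.41)]
scene post_tip [(array([0.5305, 0.2987, 0.0606]), 0.56)]
scene post [(array([0.5264, 0.2995, 0.0003]), 0.75)]
[[296.1051 156.6979]
 [295.495  135.2724]]
```

View pics/c.png

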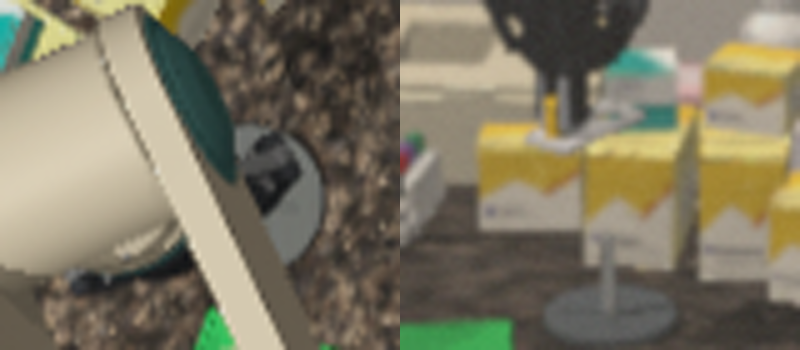

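In the scene crop the pin tip is at about (296,157), exactly where I predicted. The tag is held with its eye above it. I'll lower to just above the tip and look close up.

Run:
```python
from h import *
post=np.array([.529,.3003]); h=np.radians(209.6)
T=post+.042*np.array([np.cos(h),np.sin(h)])
arm.line_to([*T,.098],max_speed=.08); st()
p=arm.get_image("scene")
for n in ["tag_eye","tag","tag_rib"]: print(n,pts(p,n))
u,v=296,152; save(p,"d.png",(u-25,v-20,u+25,v+20),14)
a=np.linspace(0,2*np.pi,8,endpoint=False)
pr=lambda X:cv2.projectPoints(np.array(X,float),cv2.Rodrigues(p["R"])[0],p["t"],p["K"],np.array(p["distortion"]))[0][:,0]
q=pr([[post[0]+.0105*np.cos(t),post[1]+.0105*np.sin(t),.076] for t in a])
print((q-[u-25,v-20])*14); print((pr([[*post,.065]])-[u-25,v-20])*14)
```

```text
t11.43 [0.4928 0.2797 0.0987] F [ 0.6273  0.2681 -0.4216] w0.0090 j [0.4511 0.2674 1.4686 0.     1.4043 1.5053]
tag_eye [(array([0.5294, 0.2988, 0.0718]), 0.7)]
tag [(array([0.5101, 0.2916, 0.0725]), 0.51), (array([0.5313, 0.3012, 0.0625]), 0.51)]
tag_rib [(array([0.5099, 0.2913, 0.0758]), 0.51), (array([0.4923, 0.281 , 0.0932]), 0.39)]
[[392.0574 295.8389]
 [368.3803 286.7527]
 [334.3846 287.1201]
 [309.7292 296.7315]
 [308.8584 310.0572]
 [332.5395 319.2865]
 [366.8988 318.9112]
 [391.5502 309.1567]]
[[351.7801 346.0761]]
```

View pics/d.png

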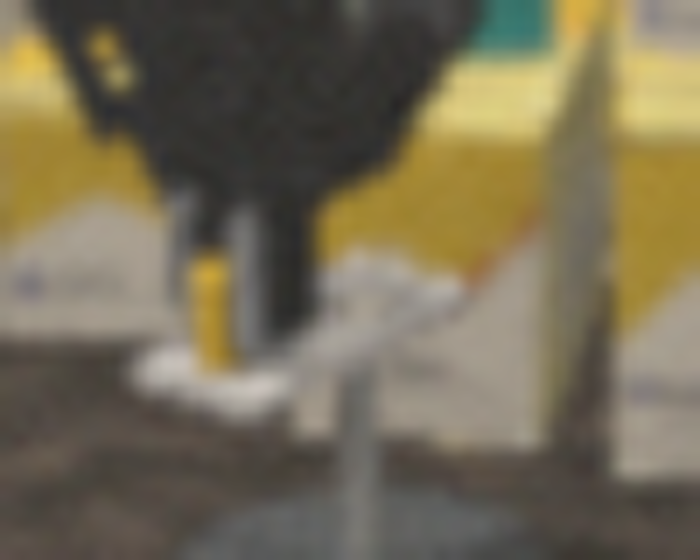

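The eye (about (365,295) in the crop) and the pin (about (358,350)) line up within roughly 2 mm, against 6 mm of play. Lowering with force checks.

Run:
```python
from h import *
x,y=arm.get_state()["tool_pos"][:2]
T=np.array([.529,.3003])+.042*np.array([np.cos(np.radians(209.6)),np.sin(np.radians(209.6))])
for z in [.085,.075,.065,.055,.045,.037]:
    arm.line_to([*T,z],max_speed=.06); F=arm.get_state()["wrist_force"]; print(z,F)
    if np.linalg.norm(F-[0,0,-.7])>4: print("stop");break
st()
p=arm.get_image("scene")
for n in ["tag_eye","tag","tag_rib"]: print(n,pts(p,n))
save(p,"e.png",(271,142,321,182),14)
```

```text
0.085 [ 0.2681 -1.1683 -0.3879]
0.075 [ 0.2353  0.733  -0.2773]
0.065 [-0.2735  0.1408 -0.2108]
0.055 [-0.1405 -0.6187 -0.4346]
0.045 [-0.1611 -0.3404 -0.7366]
0.037 [-0.8015 -0.3999 -1.4996]
t13.55 [0.4921 0.2794 0.0364] F [-0.8015 -0.3999 -1.4996] w0.0093 j [0.4511 0.3422 1.5121 0.     1.2884 1.5053]
tag_eye [(array([0.5305, 0.295 , 0.0084]), 0.65), (array([ 0.413 , -0.4407,  0.0003]), 0.37)]
tag [(array([0.508 , 0.2902, 0.0101]), 0.62)]
tag_rib [(array([0.492 , 0.278 , 0.0286]), 0.61)]
```

View pics/e.png

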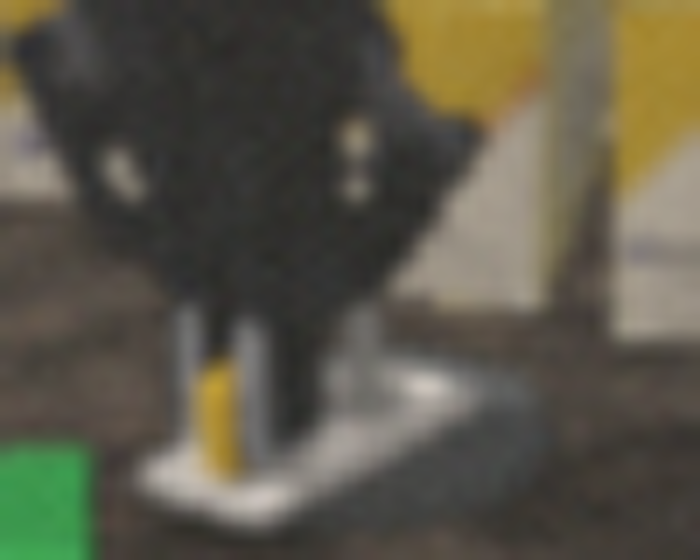

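The pin passes through the eye at about (350,380) in the crop, and the tag is on the foot. Releasing, withdrawing, and re-measuring the cover.

Run:
```python
from h import *
arm.release(); st()
T=arm.get_state()["tool_pos"][:2]
arm.line_to([*T,.08],max_speed=.08); arm.line_to([*T,.25],max_speed=.2); st()
p=arm.get_image("scene")
for n in ["tag_eye","tag","tag_rib"]: print(n,pts(p,n))
save(p,"f.png",(271,142,321,182),10)
for c in ["top","scene"]:
    if c=="top": p=arm.get_image(c)
    for n in ["cover","cover_tab","cover_tab_corner","cover_far_corner"]: print(c,n,pts(p,n))
    if c=="top":
        im=p["image"].astype(int);r,g,b=im[...,0],im[...,1],im[...,2]
        w=np.pad(np.ones((80,90)),((140,180),(330,220)))
        print(*rect(p,((b>100)&(b>r+50))*w,.053)); print("orange",*rect(p,((r>170)&(b<80)&(g<170))*w,.081))
    p=arm.get_image("scene")
```

```text
t14.47 [0.4925 0.2795 0.037 ] F [0.5436 0.1676 0.1531] w0.0854 j [ 0.451   0.3415  1.5115 -0.      1.2885  1.5052]
t16.17 [0.4921 0.2793 0.2482] F [-1.2527  0.4492 -0.3933] w0.0857 j [ 0.451   0.1704  1.2769 -0.      1.6972  1.5052]
tag_eye []
tag [(array([0.509 , 0.2931, 0.0085]), 0.58)]
tag_rib [(array([0.4925, 0.2797, 0.0293]), 0.64)]
top cover [(array([ 0.5378, -0.2248,  0.0479]), 0.6)]
top cover_tab [(array([ 0.4895, -0.2854,  0.0701]), 0.85)]
top cover_tab_corner [(array([ 0.4762, -0.2963,  0.0487]), 0.67)]
top cover_far_corner [(array([ 0.5907, -0.1418,  0.0482]), 0.97)]
[ 533.482  -222.2547  125.9195  162.351     1.1526] [ 0.5344 -0.2202]
orange [ 487.7662 -281.8409   13.9842   25.4488   88.9773] [ 0.4872 -0.2828]
scene cover [(array([ 0.5304, -0.2199,  0.052 ]), 0.77)]
scene cover_tab [(array([ 0.4936, -0.287 ,  0.0753]), 0.71), (array([ 0.6669, -0.1703,  0.0013]), 0.26)]
scene cover_tab_corner [(array([ 0.4757, -0.3049,  0.056 ]), 0.58)]
scene cover_far_corner [(array([ 0.592 , -0.1459,  0.0586]), 0.87)]
```

View pics/f.png

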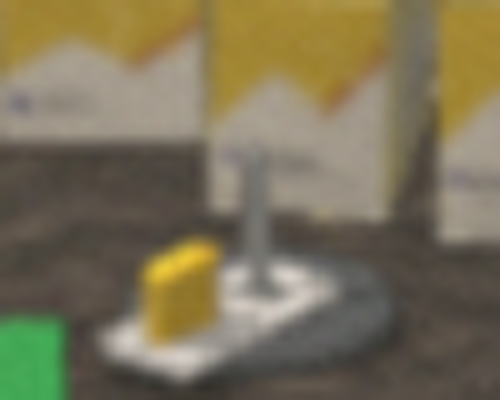

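The tag lies flat on the foot with the pin through its eye, at about (258,280) in the crop. Now gripping the tab, gently first to centre it, then firmly.

Run:
```python
from h import *
yaw=np.radians(.8); R=down(yaw-np.pi/2)
P=np.array([.4895,-.2835])
arm.move_ptp([*P,.20],R.as_rotvec()); arm.line_to([*P,.10],max_speed=.12); arm.line_to([*P,.075],max_speed=.05); st()
arm.close(20); arm.dwell(.2); st()
F=arm.get_state()["wrist_force"]
p=arm.get_image("scene"); print(pts(p,"cover_tab"),pts(p,"cover"),pts(p,"cover_far_corner"),arm.get_state()["wrist_force"],arm.get_state()["ft_torque"])
save(p,"g.png",(330,205,430,280),8)
```

```text
t20.58 [ 0.4895 -0.2835  0.075 ] F [ 0.7027  0.2073 -0.1142] w0.0857 j [-0.5902  0.2921  1.4896  0.      1.36    0.9666]
t21.46 [ 0.4895 -0.2835  0.0751] F [-0.5908  0.9505  1.6731] w0.0093 j [-0.5902  0.2917  1.4897  0.      1.3601  0.9666]
[(array([ 0.4911, -0.2834,  0.0736]), 0.64)] [(array([ 0.5336, -0.2198,  0.0523]), 0.64)] [] [-0.4527  0.6003  1.5332] [ 0.016  -0.005   0.0431]
```

View pics/g.png

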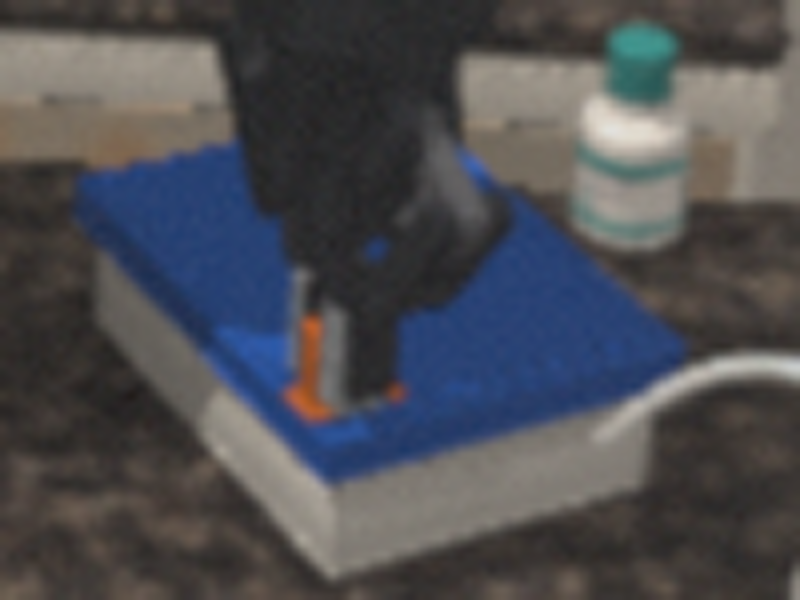

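The tab is well centred between the pads, with side forces under 1 N. Firm grip and peel now, rotating about the far tray corner.

```bash
cat >> h.py <<'E'
YAW=np.radians(.8); TC=np.array([.4895,-.2835,.075]); R0=down(YAW-np.pi/2)
Z=Ro.from_euler('z',YAW); PIV=TC+Z.apply([.100,.137,-.025])
d=Z.apply([.113,.1525,0]); d/=np.linalg.norm(d); AX=np.cross([0,0,1],d)
def tilt(th):
    q=Ro.from_rotvec(AX*th); return PIV+q.apply(TC-PIV),q*R0
E
python3 - <<'E'
from h import *
arm.close(110); arm.dwell(.2); st()
for a in [1,2,3.5,5,6.5,8.3]:
    P,R=tilt(np.radians(a)); arm.line_to(P,R.as_rotvec(),max_speed=.03); s=arm.get_state(); print(a,s["tool_pos"]-P,s["wrist_force"],s["ft_torque"])
arm.dwell(.3); st()
for c in ["scene","top"]:
    p=arm.get_image(c)
    print(c,[(n,pts(p,n)[:1]) for n in ["cover_tab_corner","cover_far_corner","cover","tray_up"]])
    if c=="scene":
        save(p,"i.png",(330,205,430,280),8)
        for h in [0,.02,.025,.0275,.03]:
            X=TC+Z.apply([-.0125,-.0155,-.025+h]); print(h,(cv2.projectPoints(X[None],cv2.Rodrigues(p["R"])[0],p["t"],p["K"],np.array(p["distortion"]))[0][0,0]-[330,205])*8)
E
```

```text
t22.07 [ 0.4896 -0.2836  0.0753] F [-1.5009 -0.608   5.0405] w0.0076 j [-0.5903  0.2916  1.4894 -0.0001  1.3601  0.9666]
1 [-0.      0.0001 -0.0001] [-0.6401 -0.7948  1.2519] [-0.0287  0.0791  0.0764]
2 [0.0001 0.0001 0.    ] [-0.5604  0.2329  1.1994] [-0.0104  0.0269 -0.0066]
3.5 [0.0003 0.0005 0.    ] [1.1731 2.3375 1.4485] [ 0.3167 -0.2415  0.083 ]
5 [ 0.      0.0004 -0.0002] [ 1.2189  2.4073 -1.3267] [ 0.6667 -0.1679 -0.0019]
6.5 [ 0.      0.0002 -0.    ] [ 0.6524  2.7769 -0.9844] [ 0.6745 -0.0242  0.0293]
8.3 [0.0001 0.     0.    ] [ 0.1139  2.7063 -0.211 ] [ 0.5154 -0.0151  0.0881]
t24.11 [ 0.4926 -0.2792  0.0992] F [-0.036   3.0041  0.0781] w0.0076 j [-0.5146  0.2834  1.4541 -0.1455  1.4216  1.0653]
scene [('cover_tab_corner', [(array([ 0.4782, -0.3013,  0.081 ]), 0.65)]), ('cover_far_corner', []), ('cover', [(array([ 0.5337, -0.2198,  0.0633]), 0.7)]), ('tray_up', [(array([ 0.5388, -0.216 ,  0.0219]), 0.59)])]
0 [325.4386 448.3346]
0.02 [328.6436 390.2793]
0.025 [329.4547 375.615 ]
0.0275 [329.8617 368.26  ]
0.03 [330.2698 360.8897]
top [('cover_tab_corner', [(array([ 0.476 , -0.2939,  0.0753]), 0.56)]), ('cover_far_corner', [(array([ 0.5925, -0.1433,  0.0492]), 0.84)]), ('cover', [(array([ 0.5333, -0.2235,  0.0619]), 0.61)]), ('tray_up', [(array([0.5291, 0.3025, 0.0114]), 0.46)])]
```

View pics/i.png

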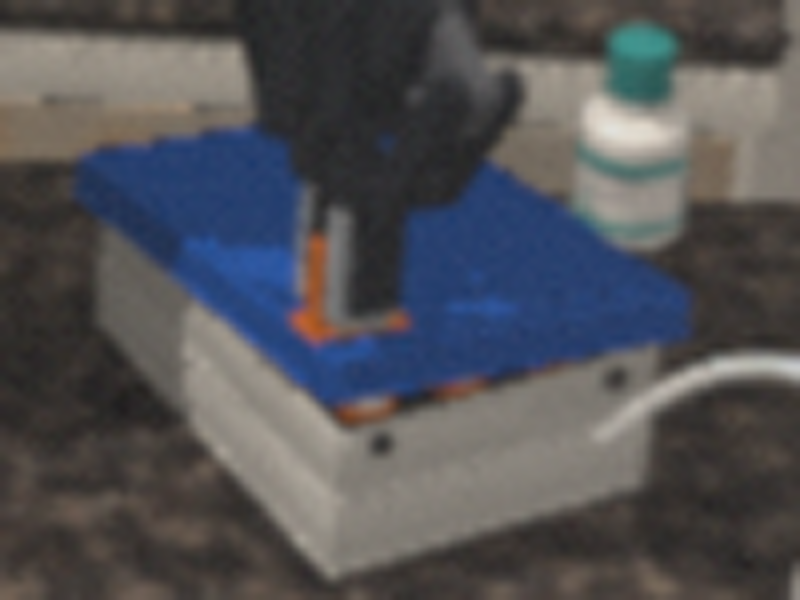

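The tab corner has risen about 80 crop pixels, which matches the 27.5 mm prediction (368 vs 448). The vials are visible at that corner, the far corner is still down, and the tray hasn't moved. Lifting clear now.

Run:
```python
from h import *
P,R=tilt(np.radians(8.3))
for h in [.003,.006,.010,.015,.020,.026,.035,.05]:
    arm.line_to(P+[0,0,h],max_speed=.04); s=arm.get_state(); print(h,s["wrist_force"],s["ft_torque"])
    if s["wrist_force"][2]<-8: print("binding");break
else:
    arm.line_to(P+[0,0,.13],R0.as_rotvec(),max_speed=.1)
st()
p=arm.get_image("scene"); print([(n,pts(p,n)[:1]) for n in ["cover_tab_corner","cover_far_corner","cover","tray_up","tray_low"]])
save(p,"k.png",(320,180,440,270),6)
```

```text
0.003 [-1.0605  2.3177 -0.7506] [0.3627 0.1238 0.1989]
0.006 [-0.9891  1.2951 -0.198 ] [ 0.4874 -0.0494  0.1334]
0.01 [-0.8236  0.1669 -0.4511] [0.0149 0.0204 0.028 ]
0.015 [-0.0775  0.0489 -0.9209] [ 0.0168  0.0059 -0.0026]
0.02 [ 0.3868 -0.7477 -1.0655] [ 0.0426 -0.0066 -0.0459]
0.026 [-0.0654  0.0711 -1.2342] [ 0.0209 -0.0129 -0.0024]
0.035 [-0.4885 -0.1144 -1.4543] [ 0.0283 -0.0242  0.006 ]
0.05 [-0.3915  0.1136 -0.2622] [ 0.0539 -0.0153  0.0429]
t28.06 [ 0.4924 -0.2789  0.2282] F [-0.6525 -0.9774 -0.81  ] w0.0080 j [-0.5805  0.1758  1.3104 -0.0002  1.657   0.9762]
[('cover_tab_corner', [(array([ 0.4791, -0.2976,  0.2048]), 0.95)]), ('cover_far_corner', []), ('cover', [(array([ 0.5363, -0.217 ,  0.2041]), 0.64)]), ('tray_up', [(array([ 0.5383, -0.217 ,  0.0255]), 0.78)]), ('tray_low', [(array([ 0.5345, -0.2197, -0.0006]), 0.9)])]
```

View pics/k.png

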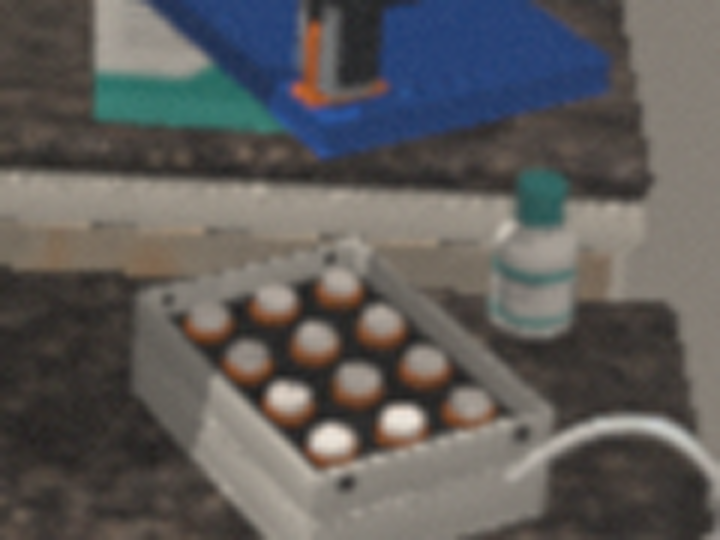

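The trays are undisturbed, all the vials are in place, and the cover is clear. Retract, swing to the mat, and check position and level.

Run:
```python
from h import *
mat=np.array([.398,.2742]); y=np.radians(64)
c,s=np.cos(y),np.sin(y); o=np.array([-.0445,-.0625]); T=mat+np.array([c*o[0]-s*o[1],s*o[0]+c*o[1]])
arm.line_to([.40,-.235,.26],max_speed=.12)
arm.move_ptp([*T,.26],down(y-np.pi/2).as_rotvec()); arm.dwell(.5); st(); print("target",T)
for cam in ["scene","top"]:
    p=arm.get_image(cam)
    print(cam,[(n,pts(p,n)[:1]) for n in ["cover","cover_tab_corner","cover_far_corner","cover_tab"]])
    q=Ro.from_euler('z',y)
    X=np.array([[*T,.235]])+q.apply(np.array([[a*.061+.0445,b*.0805+.0625,z] for z in (.003,-.012) for a,b in [(1,1),(1,-1),(-1,-1),(-1,1)]]))
    uv=cv2.projectPoints(X,cv2.Rodrigues(p["R"])[0],p["t"],p["K"],np.array(p["distortion"]))[0][:,0]
    im=p["image"].astype(int);m=((im[...,2]>80)&(im[...,2]>im[...,0]+50)).astype(np.uint8)
    u0,v0=uv.min(0).astype(int)-25;u1,v1=uv.max(0).astype(int)+25
    k=6 if cam=="scene" else 5
    b=np.ascontiguousarray(cv2.resize(p["image"][v0:v1,u0:u1,::-1],None,fx=k,fy=k,interpolation=cv2.INTER_CUBIC))
    for j in (0,4): cv2.polylines(b,[((uv[j:j+4]-[u0,v0]+.5)*k).astype(int)],True,(0,255,255) if j==0 else (255,255,255),1)
    cv2.imwrite(f"pics/m_{cam}.png",cv2.resize(b,None,fx=min(1,800/b.shape[1],600/b.shape[0]),fy=min(1,800/b.shape[1],600/b.shape[0])))
```

```text
t31.52 [0.4347 0.2067 0.26  ] F [-0.3591 -0.6466 -0.46  ] w0.0076 j [ 0.3671 -0.0744  1.5066  0.      1.7094  0.8211]
target [0.4347 0.2068]
scene [('cover', [(array([0.3962, 0.2758, 0.2355]), 0.67)]), ('cover_tab_corner', [(array([0.4412, 0.1887, 0.2383]), 0.7)]), ('cover_far_corner', [(array([0.3525, 0.3605, 0.2377]), 0.77)]), ('cover_tab', [(array([0.4344, 0.2097, 0.2545]), 0.57)])]
top [('cover', [(array([0.4014, 0.2759, 0.2352]), 0.55)]), ('cover_tab_corner', []), ('cover_far_corner', [(array([0.3565, 0.3605, 0.2371]), 0.96)]), ('cover_tab', [])]
```

View pics/m_scene.png

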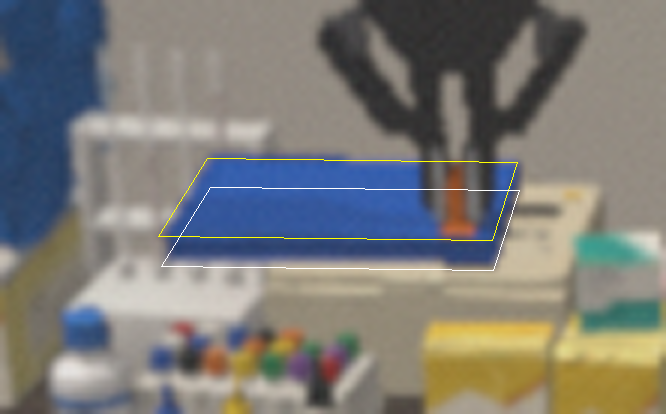

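View pics/m_top.png

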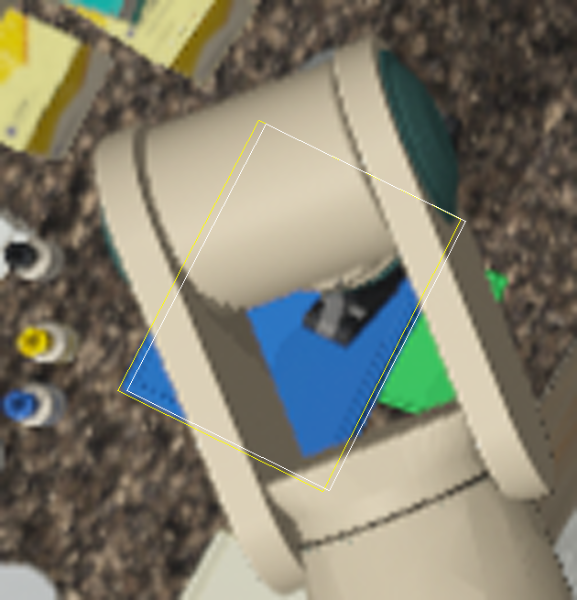

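The cover's outline matches the predicted level pose in both views to about 1–2 pixels. A last check of the other things, then hand in.

Run:
```python
from h import *
p=arm.get_image("scene")
for n in ["tag","tag_eye","teal_bottle","white_vial","stapler","tray_up"]: print(n,pts(p,n)[:1])
st(); arm.hand_in()
```

```text
tag [(array([0.5098, 0.2896, 0.0109]), 0.71)]
tag_eye [(array([0.5335, 0.2969, 0.0097]), 0.48)]
teal_bottle [(array([ 0.666 , -0.1692,  0.0005]), 0.57)]
white_vial [(array([ 0.4118, -0.4421, -0.0007]), 0.69)]
stapler [(array([ 0.3145, -0.3464, -0.003 ]), 0.79)]
tray_up [(array([ 0.5381, -0.2154,  0.0252]), 0.55)]
t32.38 [0.4347 0.2068 0.26  ] F [-0.323   0.4392 -1.113 ] w0.0080 j [ 0.3673 -0.0744  1.5065  0.      1.7094  0.8212]
the job is handed in; nothing more can be done
```

The job is done and handed in at 32.4 s of the 69 s allowed. No verdict was reported.

- **Tag:** It hangs by its eye on the steel post, released and lying flat on the foot. A close-up picture showed the pin through the eye.
- **Peel:** I tilted the cover about its far corner until the tab corner was about 27.5 mm up, with the far corner still resting on the tray. Only then did I lift it clear.
- **Trays and other things:** The last readings put the upper tray, bottle, vial and stapler within about 2–5 mm of where they were first seen, which is about the measuring error. The picture after the lift showed the trays undisturbed and all vials in place.
- **Cover at the end:** It is held still by its tab over the middle of the mat, its underside about 23 cm above the worktop. Its outline matched the level pose to 1–2 pixels, so it is level to within about half a degree.

None of the checks failed. The tab corner height read 25 mm up in one camera and 31 mm in the other, so I relied on the pixel measurement of about 27.5 mm. The highest wrist force I saw was about 5 N.

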